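Lay a standing book down and square it into the scanning board's guides

TASK

The hardback book stands on end on the flat scanning board. Tip it over toward the board's short end guide by pushing near its top - do not lift it - so that it lies flat on the board, then slide it flush against the end guide and press it home there, and after that slide it flush against the long rear guide and press it home there too, each time pressing the book onto the guide with about 8 N for half a second (on top of the force it takes just to slide it) and never pushing the book with more than 20 N. Leave it lying flat and square against both guides, and leave the mouse, the wooden pen box and the stapler beside the board where they are.

Things in the scene. Friction and masses are not known exactly. Their poses are not given: they have to be found in the camera images.
- board: fixed grey scanning board lying on the desk, 230 (x) x 380 (y) x 12 mm; origin at the centre of its underside on the desk, own z up, own x to the far long edge, own y along its length; the end guide is at its -y end. Its flat top is at z = 12 mm. Fine scale marks run along the near edge. The near edge and the end away from the end guide are open.
- rear_guide: straight aluminium bar, 12 mm wide, 368 mm long, rising 18 mm above the board top (top at 30 mm over the desk), fixed along the board's far edge. Origin at the centre of its foot on the board top. Its inner face, which the book must meet, is the plane board x = +100 mm, at 6 mm from its origin towards board -x. Rigid.
- end_guide: straight aluminium bar, 12 mm wide, 195 mm long, rising 18 mm above the board top, fixed across the board's -y end (the robot's right). Origin at the centre of its foot on the board top. Its inner face is the plane board y = -170 mm, at 6 mm from its origin towards board +y. Rigid.
- book: orange hardback, 215 (own x) x 150 (y -77 to +73) x 26 mm (z 0 to 26), rigid, 0.4 to 0.75 kg; dragging it takes 2 to 5 N. Origin: centre of the back cover. Starts upright, up to 0.1 rad askew: x up (origin 107.5 mm above board), z along board +y, back cover to the end guide. Tipped that way it lies on that cover, 20 to 75 mm short of the end guide, 5 to 40 mm of the rear one.
- book_corner (a point): corner of the book's back cover (own x = +107.5, y = +73, z = 0 mm) that must end in the corner between the two guides
- book_foot (a point): middle of the edge of the book's back cover about which it tips (own x = -107.5, y = -2, z = 0 mm)
- mouse: dark grey computer mouse, 104 x 58 x 38 mm, loose on the desk near the robot, to the right; origin at the centre of its underside. Bystander.
- pen_box: small wooden box with pens, 66 x 100 mm, 160 mm tall with the pens, loose on the desk behind the board; origin at the centre of its underside. Bystander.
- stapler: dark stapler, 34 x 145 x 47 mm, loose on the desk to the left of the board, the one nearest to it; origin at the centre of its underside. Bystander.

How it is judged:
By the outcome, as a careful person would: the job done as asked, in the order asked, and still so for the second after the job is handed in, with the robot touching nothing.
It also fails if it takes over 69 s, if anything falls off the work surface, if the arm or the gripper's body presses on something with over 40 N, if the wrist force passes 120 N, or if a joint passes its speed limit or range.

ROBOT

A 6-joint arm with a two-finger parallel gripper is mounted at the origin on a cart in front of the work surface, level with it; the furniture and walls round the work are solid. World frame = base frame: x ahead of the robot, y to its left, z up, the work surface at z = 0. Lengths are in m, angles in rad, forces in N, time in s.
With the tool pointing down it reaches from about 0.25 to 0.775 m from the base axis. Payload 4 kg.
Tool frame: the origin (TCP) lies at the very end of the fingers, on their centre line; the grasp point (between the pads) lies 19 mm behind it (tcp_to_grasp is the distance from the TCP to the grasp point, in m); z points along the fingers, y is the line along which they close (so a half turn about z gives the same grasp; the last joint's range is limited). The gripper opens to 94 mm and grips with 3 to 60 N. Pads are 16 mm wide; open, the fingers measure 119 mm over their backs; the gripper's body (75 mm by 177 mm) begins 78 mm behind the grasp point.
Start: joints at [-1.285, 0.087, 1.371, -0, 1.684, -0.103], TCP at [0.208, -0.509, 0.206] pointing down, gripper open.
Joint ranges: [-3.1, 3.1], [-0.76, 2.03], [0.27, 2.55], [-1.08, 4.22], [0.17, 2.65], [-2.57, 2.57]. Speed limits (rad/s): [2.79, 2.79, 3.14, 3.14, 3.14, 3.14].

INTERFACE

Orientations are given as [roll, pitch, yaw] about the fixed x, y, z axes, in that order (R = Rz(yaw) Ry(pitch) Rx(roll)).
In Python, from bench import * gives the robot as it stands.
- The arm moves only by the shell command python3 -m creep 'ROWS'. ROWS is a JSON list of rows, 1 to 20 of them, each written [opening, [dx, dy, dz], turn]: the finger opening in m, then dx, dy, dz in fractions of the full range, 1 being 0.6 m, then a turn about the tool's z in a scale on which 1.0 is 2 rad; each row shifts and turns the commanded pose from where the row before left it, along the tool's axes as they then stand; what a row does not reach is not made up. A row lasts 1/12 s, in which the tool goes at most 0.0417 m and 0.125 rad, less where a joint would pass 70% of its speed; a pose out of reach is approached as far as the arm can. The fingers move at their own pace and stop on an object; the grip force is fixed at half the most. Time passes only in rows, so rows that do not move let the fingers close. It prints the time, the measured TCP pose, the force, the opening and the grip force at its end. Shift and turn numbers lie between -1 and 1, and a call with a number outside is refused. Input that does not fit is refused with a message, and nothing moves.
- get_obs(): the state, without advancing time (a new reading comes with each control period).
- snapshot(name): name is "scene" or "top"; returns a dict with "color" (420x560x3 uint8, blue, green, red), "fx", "fy", "cx", "cy" (pixels), "extrinsics" (4x4, takes a point from world to camera coordinates). Camera axes: x right, y down, z forward; pixel columns grow to the right and rows downward; lengths in m; the calibration is good to about 2 mm. A picture is of the moment at which its call begins. There is no depth.
- close_job(): hands the job in; it is judged then, once.
The state is a dict: "time": time; "joint_positions": joint angles; "qvel": joint speeds; "joint_torque": joint torques, N m; "tool_pos": TCP position; "ee_rot": TCP orientation; "wrist_force": force on the tool from outside, world axes, zero at the start; "wrist_torque": the same for the moment, N m; "width": finger opening in m; "finger_force": force on a finger pad.
Only numpy, scipy, OpenCV 4.12 (cv2) and the standard library are available. Lean on these libraries where they do the work, as an engineer would, in place of code of your own. Each camera call takes 0.05 s, during which the arm holds its last target. There are 200 camera calls.

## Working session

There is one attempt and no reset: what is moved stays moved. The work goes in short steps, Python scripts to look and compute and a shell command to move; the robot and the scene stay as the last step left them, time stands still between calls to the robot, and variables do not carry over. Pictures are saved under pics/ and viewed, at most 10 in all, crops included, and the job is handed in when it is done.

```bash
ls; mkdir -p pics; python3 - <<'E'
from bench import *
import cv2,json
for n in("scene","top"):
    s=snapshot(n); cv2.imwrite(f"pics/{n}0.png",s["color"]); print(n,s["fx"],s["fy"],s["cx"],s["cy"]); print(s["extrinsics"])
print(get_obs())
E
```

```text
pics
scene 388.503394032281 388.503394032281 283.4712175643294 207.2575019974029
[[-0.88460691 -0.46602504 -0.01706696  0.54672341]
 [-0.3146784   0.62353094 -0.71567218  0.21320099]
 [ 0.34416293 -0.62771795 -0.69822779  1.09474095]
 [ 0.          0.          0.          1.        ]]
top 433.1341215923485 433.1341215923485 269.18593565289666 212.1615620611595
[[-0.00882123 -0.99973009 -0.02149272  0.14254004]
 [-0.99274545  0.01133297 -0.11969975  0.54356673]
 [ 0.11991102  0.0202809  -0.99257747  1.45561364]
 [ 0.          0.          0.          1.        ]]
{'time': 0.1, 'joint_positions': array([-1.28507676e+00,  8.78788104e-02,  1.37207404e+00,  8.57557433e-06,
        1.68360155e+00, -1.03044954e-01]), 'qvel': array([ 0.0002475 , -0.00061663, -0.00274939,  0.00045176, -0.0018129 ,
       -0.00042243]), 'joint_torque': array([ 1.69930405e-03, -3.41250801e+01, -3.03302300e+01,  7.19561731e-02,
        3.04739352e-02, -1.11588042e-04]), 'tool_pos': array([ 0.20836375, -0.50847813,  0.20443722]), 'ee_rot': array([-3.13964218e+00, -2.10268672e-04,  3.88765275e-01]), 'wrist_force': array([ 0.19602449, -0.95183949, -0.09784131]), 'wrist_torque': array([-0.01850472, -0.02775101,  0.00265123]), 'finger_force': 0.0, 'width': 0.0943834894653933}
```

View pics/scene0.png

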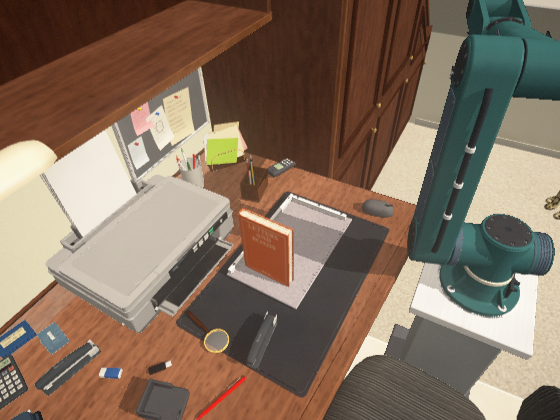

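View pics/top0.png

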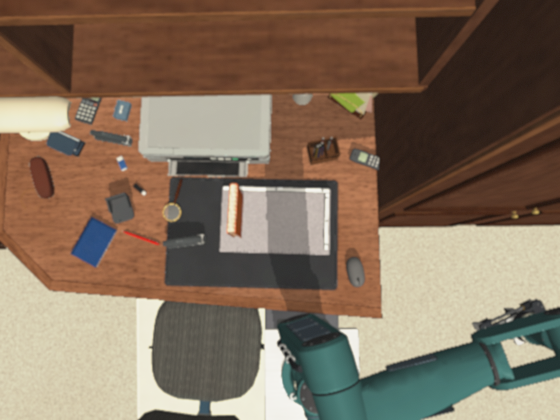

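The scene view shows the book standing at about (268,247), with the end guide near (320,205) and the stapler at (262,340). In the top view the board spans about (219–330, 187–255), the book is at (235,210), the end guide at column 326 and the rear guide at row 189. The mouse is at (355,270) and the pen box at (323,150). I'll enlarge both views next.

```bash
cat > h.py <<'E'
from bench import *
import cv2, numpy as np
def shot(n):
    s=snapshot(n); K=np.array([[s["fx"],0,s["cx"]],[0,s["fy"],s["cy"]],[0,0,1]]); return s["color"],K,np.array(s["extrinsics"])
def ray(K,E,u,v):
    R,t=E[:3,:3],E[:3,3]; return -R.T@t, R.T@np.linalg.inv(K)@np.array([u,v,1.])
def onz(K,E,u,v,z):
    c,d=ray(K,E,u,v); return c+d*(z-c[2])/d[2]
def two(a,b):
    (c,d),(e,f)=a,b
    s=np.linalg.lstsq(np.c_[d,-f],e-c,rcond=None)[0]; p,q=c+s[0]*d,e+s[1]*f
    return (p+q)/2,np.linalg.norm(p-q)
def proj(K,E,P):
    p=K@(E[:3,:3]@np.asarray(P)+E[:3,3]); return p[:2]/p[2]
E
python3 - <<'E'
from h import *
a=cv2.imread("pics/top0.png")[170:270,205:345]; b=cv2.imread("pics/scene0.png")[180:310,215:365]
cv2.imwrite("pics/topc.png",cv2.resize(a,None,fx=5.5,fy=5.5,interpolation=cv2.INTER_CUBIC)); cv2.imwrite("pics/scenec.png",cv2.resize(b,None,fx=4.6,fy=4.6,interpolation=cv2.INTER_CUBIC))
E
```

```text
(no output)
```

View pics/topc.png

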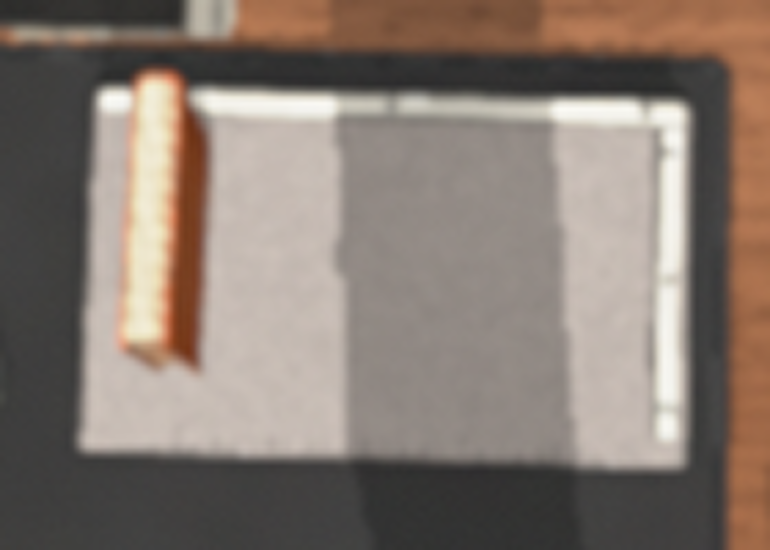

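View pics/scenec.png

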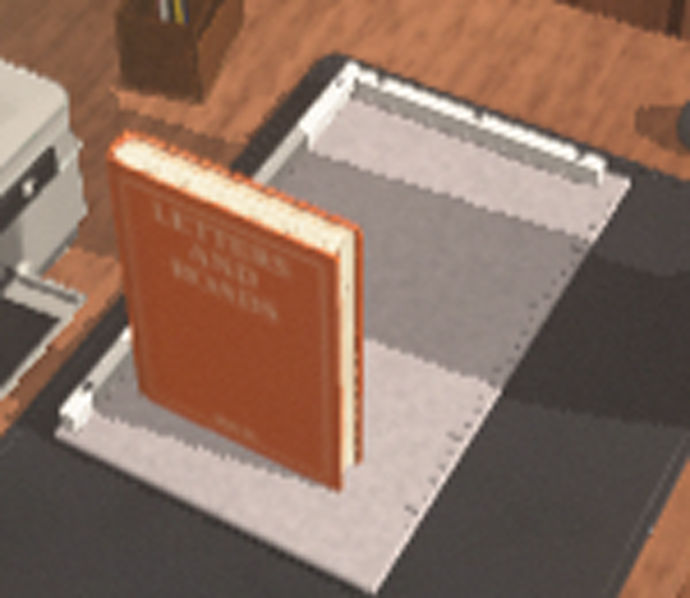

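The top crop shows the board's near corners at (79,452) and (688,468), and the book's top corners near (138,72), (183,72), (172,348) and (122,345). The scene crop shows the near corners at (377,592) and (630,180), and the front cover's foot at (140,397) and (342,488). Next I'll triangulate.

```bash
python3 - <<'E'
from h import *
_,Kt,Et=shot("top"); _,Ks,Es=shot("scene")
T=lambda U,V:((U+.5)/5.5-.5+205,(V+.5)/5.5-.5+170)
S=lambda U,V:((U+.5)/4.6-.5+215,(V+.5)/4.6-.5+180)
np.set_printoptions(precision=4,suppress=True)
for n,t,s in[("nearL",(79,452),(377,592)),("nearR",(688,468),(630,180)),("bk front rear top",(138,74),(112,157)),("bk front near top",(122,345),(340,255)),("bk back near top",(172,348),(361,228)),("bk back rear top",(183,74),(122,134)),("endguide near outer",(681,440),(605,160)),("rearguide left outer",(98,92),None)]:
    a=T(*t); print(n, *( [two(ray(Kt,Et,*a),ray(Ks,Es,*S(*s)))] if s else []), onz(Kt,Et,*a,.012),onz(Kt,Et,*a,.030), onz(Ks,Es,*S(*s),.012) if s else '')
for n,p in[("foot rear",(140,397)),("foot near",(342,488)),("foot back near",(360,463)),("farL",(57,434))]: print(n,onz(Ks,Es,*S(*p),.012))
print(two(ray(Kt,Et,*T(79,452)),ray(Ks,Es,*S(377,592))))
E
```

```text
nearL (array([0.4125, 0.3127, 0.0142]), np.float64(0.002229294537813459)) [0.4115 0.3126 0.012 ] [0.411  0.3102 0.03  ] [0.4142 0.3118 0.012 ]
nearR (array([ 0.4002, -0.0691,  0.0088]), np.float64(0.004469023117980509)) [ 0.398  -0.0694  0.012 ] [ 0.3976 -0.0672  0.03  ] [ 0.4015 -0.0655  0.012 ]
bk front rear top (array([0.6108, 0.2513, 0.2255]), np.float64(0.0024099888511770503)) [0.6527 0.2759 0.012 ] [0.6492 0.2739 0.03  ] [0.7423 0.081  0.012 ]
bk front near top (array([0.4627, 0.26  , 0.2279]), np.float64(0.00039457707955503824)) [0.4787 0.2857 0.012 ] [0.4774 0.2835 0.03  ] [0.5522 0.0904 0.012 ]
bk back near top (array([0.4623, 0.2338, 0.223 ]), np.float64(0.0028576826616783795)) [0.4765 0.254  0.012 ] [0.4752 0.2522 0.03  ] [0.5507 0.0617 0.012 ]
bk back rear top (array([0.6148, 0.2286, 0.2208]), np.float64(0.004981509159085567)) [0.6523 0.247  0.012 ] [0.6489 0.2453 0.03  ] [0.7486 0.0576 0.012 ]
endguide near outer (array([ 0.4178, -0.063 ,  0.0265]), np.float64(0.005798512375114142)) [ 0.4155 -0.0654  0.012 ] [ 0.4149 -0.0634  0.03  ] [ 0.4245 -0.0762  0.012 ]
rearguide left outer [0.6413 0.3016 0.012 ] [0.638  0.2993 0.03  ] 
foot rear [0.6105 0.2551 0.012 ]
foot near [0.4648 0.2576 0.012 ]
foot back near [0.4633 0.2364 0.012 ]
farL [0.6416 0.3032 0.012 ]
(array([0.4125, 0.3127, 0.0142]), np.float64(0.002229294537813459))
```

The manual's scale: shifts go in shares of 0.6 m and turns go in shares of 2 rad. Converting my numbers, -0.0263 m is -0.0438, 0.0197 m is 0.0328.

```bash
python3 -m creep '[[0.094, [0.0328, -0.0438, 0], 0], [0.094, [0.0328, -0.0438, 0], 0], [0.094, [0.0328, -0.0438, 0], 0], [0.094, [0.0328, -0.0438, 0], 0], [0.094, [0.0328, -0.0438, 0], 0], [0.094, [0.0328, -0.0438, 0], 0], [0.094, [0.0328, -0.0438, 0], 0], [0.094, [0.0328, -0.0438, 0], 0], [0.094, [0.0328, -0.0438, 0], 0], [0.094, [0.0328, -0.0438, 0], 0], [0.094, [0.0328, -0.0438, 0], 0], [0.094, [0.0328, -0.0438, 0], 0], [0.094, [0.0328, -0.0438, 0], 0], [0.094, [0.0328, -0.0438, 0], 0], [0.094, [0.0328, -0.0438, 0], 0], [0.094, [0.0328, -0.0438, 0], 0], [0.094, [0, 0, 0], 0]]'
```

```text
time: 1.62
tool_pos: [0.341, 0.0049, 0.2054]
ee_rot: [-3.139, -0.002, 0.398]
wrist_force: [-0.6, -0.3, 0.1]
width: 0.094
finger_force: 0.0
```

Converted, 0.035 m is 0.0583, -0.114 rad is -0.057.

```bash
python3 -m creep '[[0.094, [0, 0, 0], -0.057], [0.094, [0, 0, 0], -0.057], [0.094, [0, 0, 0], -0.057], [0.094, [0, 0, 0], -0.057], [0.094, [0, 0, 0], -0.057], [0.094, [0, 0, 0], -0.057], [0.094, [0, 0, 0], -0.057], [0.094, [0, 0, 0], -0.057], [0.094, [0, 0, 0], -0.057], [0.094, [0, 0, 0], -0.057], [0.094, [0.0583, 0, 0], 0], [0.094, [0.0583, 0, 0], 0], [0.094, [0.0583, 0, 0], 0], [0.094, [0.0583, 0, 0], 0], [0.094, [0.0583, 0, 0], 0], [0.094, [0.0583, 0, 0], 0], [0.094, [0.0583, 0, 0], 0], [0.094, [0.0583, 0, 0], 0], [0.094, [0.0583, 0, 0], 0], [0.094, [0, 0, 0], 0]]'
```

```text
time: 3.28
tool_pos: [0.3537, 0.3184, 0.2042]
ee_rot: [-3.14, -0.001, 1.534]
wrist_force: [0.3, -0.8, 0.1]
width: 0.094
finger_force: 0.0
```

Converted, 0.031 m is 0.0517, -0.01 m is -0.0167.

```bash
python3 -m creep '[[0.094, [0, 0.0517, 0], 0], [0.094, [0, 0.0517, 0], 0], [0.094, [0, 0.0517, 0], 0], [0.094, [0, 0.0517, 0], 0], [0.094, [0, 0.0517, 0], 0], [0.094, [0, 0.0517, 0.0067], 0], [0.094, [-0.0167, 0, 0.0067], 0], [0.094, [-0.0167, 0, 0], 0], [0.094, [-0.0133, 0, 0], 0], [0.094, [0, 0, 0], 0], [0.094, [0, 0, 0], 0]]' && python3 - <<'E'
from h import *
im,K,E=shot("scene"); im2,K2,E2=shot("top")
cv2.imwrite("pics/a.png",np.vstack([cv2.resize(im[150:330,170:400],None,fx=2,fy=2)[:300],cv2.resize(im2[150:270,190:345],None,fx=460/155,fy=460/155)[:300]])[:600])
E
```

```text
time: 4.2
tool_pos: [0.5379, 0.2782, 0.1991]
ee_rot: [3.14, -0.001, 1.528]
wrist_force: [-0.1, -0.0, -0.2]
width: 0.0941
finger_force: 0.0
```

View pics/a.png

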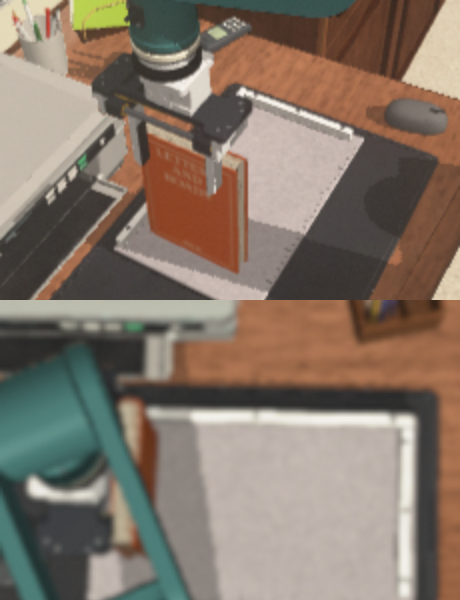

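The picture shows both open fingers just off the book's left cover near its top, at about (140,150) and (212,180), and clear of everything else. Now a slow push.

Converted, -0.003 m is -0.005.

```bash
python3 -m creep '[[0.094, [-0.005, 0, 0], 0], [0.094, [-0.005, 0, 0], 0], [0.094, [-0.005, 0, 0], 0], [0.094, [-0.005, 0, 0], 0], [0.094, [-0.005, 0, 0], 0], [0.094, [-0.005, 0, 0], 0]]'; python3 -m creep '[[0.094, [-0.005, 0, 0], 0], [0.094, [-0.005, 0, 0], 0], [0.094, [-0.005, 0, 0], 0], [0.094, [-0.005, 0, 0], 0], [0.094, [-0.005, 0, 0], 0], [0.094, [-0.005, 0, 0], 0]]'; python3 -m creep '[[0.094, [-0.005, 0, 0], 0], [0.094, [-0.005, 0, 0], 0], [0.094, [-0.005, 0, 0], 0], [0.094, [0, 0, 0], 0], [0.094, [0, 0, 0], 0], [0.094, [0, 0, 0], 0], [0.094, [0, 0, 0], 0], [0.094, [0, 0, 0], 0], [0.094, [0, 0, 0], 0], [0.094, [0, 0, 0], 0]]' && python3 - <<'E'
from h import *
im,K,E=shot("scene"); im2,K2,E2=shot("top")
cv2.imwrite("pics/b.png",np.vstack([cv2.resize(im[150:330,170:400],None,fx=2,fy=2)[:300],cv2.resize(im2[150:270,190:345],None,fx=460/155,fy=460/155)[:300]])[:600])
E
```

```text
time: 4.8
tool_pos: [0.5378, 0.2607, 0.1974]
ee_rot: [3.142, -0.0, 1.529]
wrist_force: [0.5, 0.8, 0.6]
width: 0.094
finger_force: 0.2
time: 5.3
tool_pos: [0.537, 0.2425, 0.1974]
ee_rot: [-3.142, 0.0, 1.529]
wrist_force: [-1.0, 0.4, -0.6]
width: 0.0939
finger_force: 0.0
time: 6.13
tool_pos: [0.5367, 0.234, 0.1974]
ee_rot: [3.142, 0.0, 1.529]
wrist_force: [0.6, 0.5, 0.1]
width: 0.094
finger_force: 0.0
```

View pics/b.png

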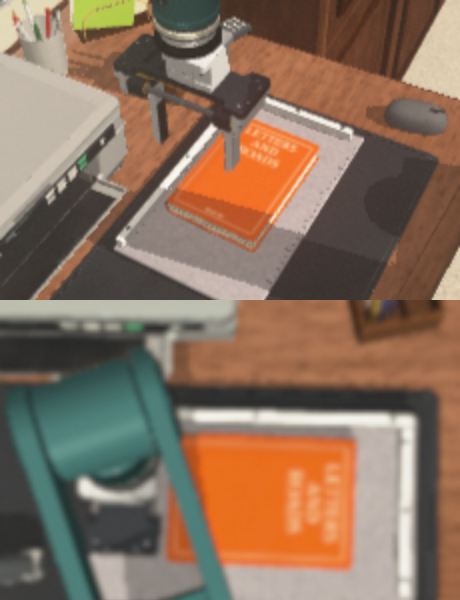

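The book lies flat in both views, with its top edge short of the end guide and a small gap to the rear guide. Next I'll measure its pose.

```bash
cat > book.py <<'E'
from h import *
O=np.array([.521,.118]); b=-.032; R=np.array([[np.cos(b),-np.sin(b)],[np.sin(b),np.cos(b)]])
for n in("scene","top"):
    im,K,E=shot(n); h=cv2.cvtColor(im,cv2.COLOR_BGR2HSV)
    m=cv2.inRange(h,(4,195,120),(16,255,255)); c=max(cv2.findContours(m,0,2)[0],key=cv2.contourArea).reshape(-1,2)
    P=np.array([onz(K,E,*p,.038)[:2] for p in c]); B=(P-O)@R*1000
    r=cv2.minAreaRect(B.astype(np.float32)); print(n,r,np.round(cv2.boxPoints(r)).tolist())
E
python3 book.py
```

```text
scene ((8.933235168457031, -8.652671813964844), (184.2012939453125, 124.16975402832031), 88.6231689453125) [[-55.0, -99.0], [69.0, -102.0], [73.0, 82.0], [-51.0, 85.0]]
top ((7.064350128173828, -11.911323547363281), (179.23782348632812, 123.2236099243164), 88.87443542480469) [[-56.0, -100.0], [67.0, -103.0], [70.0, 76.0], [-53.0, 79.0]]
```

```bash
sed -i 's/(4,195,120),(16,255,255)/(3,150,50),(18,255,255)/; s/c=max/m=cv2.morphologyEx(m,3,np.ones((5,5)));m[:170]=0;c=max/' book.py; python3 book.py; python3 - <<'E'
from h import *
im,K,E=shot("scene"); i2,K,E=shot("top")
print(cv2.cvtColor(im[[282],240:300:3],cv2.COLOR_BGR2HSV).tolist())
cv2.imwrite("pics/c.png",np.hstack([cv2.resize(im[195:285,240:340],None,fx=4,fy=4),cv2.resize(i2[180:270,220:320],None,fx=4,fy=4)]))
E
```

```text
scene ((-207.44583129882812, 383.1736755371094), (427.3180847167969, 165.7020263671875), 53.225433349609375) [[-402.0, 262.0], [-269.0, 162.0], [-13.0, 505.0], [-146.0, 604.0]]
top ((7.4354248046875, -17.014984130859375), (151.10597229003906, 192.8209228515625), 0.7142499089241028) [[-69.0, 78.0], [-67.0, -114.0], [84.0, -112.0], [82.0, 80.0]]
[[[11, 41, 69], [9, 31, 156], [10, 28, 192], [8, 29, 194], [8, 29, 200], [9, 27, 195], [7, 28, 198], [7, 29, 199], [8, 32, 159], [9, 30, 143], [9, 30, 143], [9, 34, 141], [8, 32, 144], [9, 33, 146], [8, 32, 144], [9, 37, 146], [8, 35, 140], [9, 34, 148], [8, 31, 149], [6, 33, 145]]]
```

View pics/c.png

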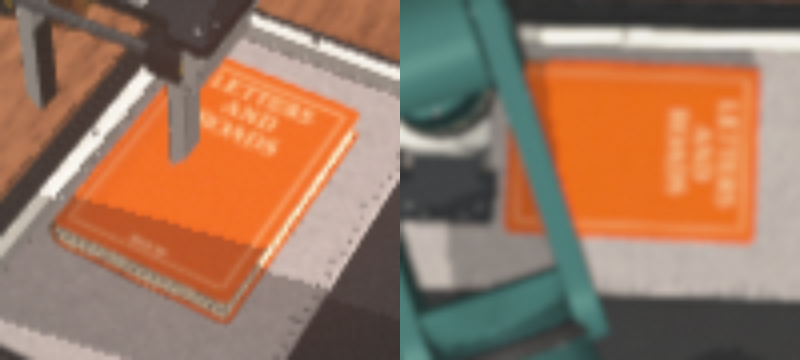

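The crops show the book flat, with the top view's edges clear: board x from about -68 to 83 mm and y from about -113 to 102 mm. That leaves gaps of about 57 mm to the end guide and 17 mm to the rear guide. I'll back off, descend behind the foot edge, and push with both fingers.

Converted, 0.034 m is 0.0567, 0.03 m is 0.05.

```bash
python3 -m creep '[[0.094, [0.0233, -0.0067, 0], 0], [0.094, [0.0233, -0.0067, 0], 0], [0.094, [0, 0, 0], 0], [0.094, [0, 0, 0.0567], 0], [0.094, [0, 0, 0.0567], 0], [0.094, [0, 0, 0.0567], 0], [0.094, [0, 0, 0.0567], 0], [0.094, [0, 0, 0.05], 0], [0.094, [0, 0, 0.0183], 0], [0.094, [0, 0, 0], 0], [0.094, [0, 0, 0], 0], [0.094, [0, 0, 0], 0]]'
```

```text
time: 7.53
tool_pos: [0.5317, 0.2631, 0.0232]
ee_rot: [3.137, -0.002, 1.529]
wrist_force: [-0.6, -0.5, -0.5]
width: 0.0935
finger_force: 0.0
```

Converted, -0.01 m is -0.0167, -0.006 m is -0.01, -0.01 rad is -0.005.

```bash
python3 -m creep '[[0.094, [-0.0167, 0, 0.005], -0.005], [0.094, [-0.0167, 0, 0], 0], [0.094, [-0.01, 0, 0], 0], [0.094, [-0.0033, 0, 0], 0], [0.094, [-0.0017, 0, 0], 0], [0.094, [0, 0, 0], 0]]'; python3 -m creep '[[0.094, [-0.0033, 0, 0], 0], [0.094, [-0.0033, 0, 0], 0], [0.094, [-0.0033, 0, 0], 0], [0.094, [-0.0033, 0, 0], 0]]'; python3 -m creep '[[0.094, [-0.0033, 0, 0], 0], [0.094, [-0.0033, 0, 0], 0], [0.094, [-0.0033, 0, 0], 0], [0.094, [-0.0033, 0, 0], 0]]';python3 -m creep '[[0.094, [-0.0033, 0, 0], 0], [0.094, [-0.0033, 0, 0], 0], [0.094, [-0.0033, 0, 0], 0], [0.094, [-0.0033, 0, 0], 0]]'
```

```text
time: 8.03
tool_pos: [0.5292, 0.2331, 0.0181]
ee_rot: [3.141, -0.0, 1.538]
wrist_force: [0.9, -0.1, -0.7]
width: 0.094
finger_force: 0.0
time: 8.37
tool_pos: [0.5283, 0.2259, 0.0174]
ee_rot: [-3.141, -0.002, 1.539]
wrist_force: [-0.7, 3.2, -0.0]
width: 0.0938
finger_force: 1.5
time: 8.7
tool_pos: [0.5282, 0.2174, 0.0174]
ee_rot: [-3.141, -0.001, 1.539]
wrist_force: [-0.2, 2.9, -0.7]
width: 0.0939
finger_force: 1.5
time: 9.03
tool_pos: [0.5282, 0.209, 0.0174]
ee_rot: [3.141, 0.0, 1.539]
wrist_force: [-0.4, 3.1, -1.0]
width: 0.0938
finger_force: 1.4
```

Converted, -0.003 m is -0.005, -0.001 m is -0.0017.

```bash
python3 -m creep '[[0.094, [-0.005, 0, 0], 0], [0.094, [-0.005, 0, 0], 0], [0.094, [-0.005, 0, 0], 0], [0.094, [-0.005, 0, 0], 0], [0.094, [-0.005, 0, 0], 0], [0.094, [-0.005, 0, 0], 0], [0.094, [-0.005, 0, 0], 0], [0.094, [-0.005, 0, 0], 0], [0.094, [-0.005, 0, 0], 0], [0.094, [-0.0017, 0, 0], 0], [0.094, [-0.0008, 0, 0], 0], [0.094, [-0.0008, 0, 0], 0]]'; python3 -m creep '[[0.094, [-0.0008, 0, 0], 0], [0.094, [-0.0008, 0, 0], 0], [0.094, [-0.0008, 0, 0], 0], [0.094, [-0.0008, 0, 0], 0]]'; python3 -m creep '[[0.094, [-0.0008, 0, 0], 0], [0.094, [-0.0008, 0, 0], 0], [0.094, [-0.0008, 0, 0], 0], [0.094, [-0.0008, 0, 0], 0]]'
```

```text
time: 10.03
tool_pos: [0.527, 0.1802, 0.0174]
ee_rot: [-3.141, -0.0, 1.539]
wrist_force: [0.4, 3.0, -1.4]
width: 0.0943
finger_force: 1.4
time: 10.37
tool_pos: [0.527, 0.1782, 0.0174]
ee_rot: [-3.141, 0.0, 1.539]
wrist_force: [0.6, 2.6, -2.4]
width: 0.094
finger_force: 1.3
time: 10.7
tool_pos: [0.527, 0.1762, 0.0174]
ee_rot: [-3.142, 0.0, 1.539]
wrist_force: [-0.2, 3.3, -1.7]
width: 0.0941
finger_force: 1.3
```

```bash
for i in 1 2 3; do :; done; python3 -m creep '[[0.094, [-0.0008, 0, 0], 0], [0.094, [-0.0008, 0, 0], 0], [0.094, [-0.0008, 0, 0], 0], [0.094, [-0.0008, 0, 0], 0]]' | grep -E 'pos|force'; python3 -m creep '[[0.094, [-0.0008, 0, 0], 0], [0.094, [-0.0008, 0, 0], 0]]' | grep -E 'pos|force'
```

```text
tool_pos: [0.5269, 0.1741, 0.0174]
wrist_force: [0.3, 3.0, -3.0]
finger_force: 1.3
tool_pos: [0.5268, 0.1732, 0.0174]
wrist_force: [0.2, 2.8, -1.8]
finger_force: 1.3
```

Converted, -0.0005 m is -0.0008.

```bash
python3 -m creep '[[0.094, [-0.0008, 0, 0], 0], [0.094, [-0.0008, 0, 0], 0]]' | grep -E 'pos|force'
```

```text
tool_pos: [0.5269, 0.1726, 0.0175]
wrist_force: [0.2, 4.4, -3.0]
finger_force: 2.3
```

Converted, -0.0003 m is -0.0005.

```bash
python3 -m creep '[[0.094, [-0.0005, 0, 0], 0], [0.094, [0, 0, 0], 0]]' | grep -E 'pos|force'
```

```text
tool_pos: [0.527, 0.1726, 0.0175]
wrist_force: [-0.1, 5.4, -1.9]
finger_force: 2.5
```

Converted, -0.0003 m is -0.0005.

```bash
python3 -m creep '[[0.094, [-0.0005, 0, 0], 0], [0.094, [0, 0, 0], 0]]' | grep -E 'pos|force'
```

```text
tool_pos: [0.527, 0.1726, 0.0175]
wrist_force: [1.1, 7.0, -3.5]
finger_force: 2.8
```

Converted, -0.0003 m is -0.0005.

```bash
python3 -m creep '[[0.094, [-0.0005, 0, 0], 0], [0.094, [0, 0, 0], 0]]' | grep -E 'pos|force'
```

```text
tool_pos: [0.527, 0.1726, 0.0175]
wrist_force: [-0.5, 6.1, -3.0]
finger_force: 3.2
```

Converted, -0.0005 m is -0.0008.

```bash
python3 -m creep '[[0.094, [-0.0008, 0, 0], 0], [0.094, [-0.0008, 0, 0], 0], [0.094, [0, 0, 0], 0]]' | grep -E 'pos|force|rot'
```

```text
tool_pos: [0.5272, 0.1725, 0.0177]
ee_rot: [3.14, -0.004, 1.538]
wrist_force: [1.0, 8.4, -2.3]
finger_force: 4.2
```

```bash
python3 - <<'E'
from bench import *
print(get_obs()["wrist_force"],get_obs()["wrist_torque"])
E
```

```text
[ 1.04809631  8.39408616 -2.26954698] [ 1.51863604 -0.31105308 -0.28699164]
```

Converted, -0.0005 m is -0.0008.

```bash
python3 -m creep '[[0.094, [-0.0008, 0, 0], 0], [0.094, [-0.0008, 0, 0], 0], [0.094, [0, 0, 0], 0]]' | grep -E 'pos|force|rot'
```

```text
tool_pos: [0.5273, 0.1725, 0.0179]
ee_rot: [3.14, -0.006, 1.538]
wrist_force: [1.6, 10.5, -2.6]
finger_force: 5.3
```

```bash
python3 -m creep '[[0.094, [0, 0, 0], 0], [0.094, [0, 0, 0], 0]]' | grep -E 'pos|force|rot'
```

```text
tool_pos: [0.5273, 0.1725, 0.0179]
ee_rot: [3.14, -0.006, 1.538]
wrist_force: [1.8, 10.2, -3.4]
finger_force: 5.2
```

Converted, -0.0004 m is -0.0007.

```bash
python3 -m creep '[[0.094, [-0.0007, 0, 0], 0], [0.094, [0, 0, 0], 0], [0.094, [0, 0, 0], 0], [0.094, [0, 0, 0], 0], [0.094, [0, 0, 0], 0]]' | grep -E 'force'; python3 -m creep '[[0.094, [0, 0, 0], 0], [0.094, [0, 0, 0], 0], [0.094, [0, 0, 0], 0], [0.094, [0, 0, 0], 0], [0.094, [0, 0, 0], 0]]' | grep -E 'pos|force|time'
```

```text
wrist_force: [-0.4, 10.9, -3.2]
finger_force: 5.7
time: 13.37
tool_pos: [0.5273, 0.1725, 0.0179]
wrist_force: [1.2, 11.2, -3.6]
finger_force: 5.7
```

Converted, -0.035 m is -0.0583, -0.03 m is -0.05, 0.112 rad is 0.056.

```bash
python3 -m creep '[[0.094, [0.0033, 0, 0], 0], [0.094, [0.0167, 0, 0], 0], [0.094, [0.025, 0, 0], 0], [0.094, [0, 0, 0], 0], [0.094, [0, 0, -0.05], 0], [0.094, [0, 0, -0.0583], 0], [0.094, [0, 0, -0.0583], 0], [0.094, [0, 0, 0], 0.056], [0.094, [0, 0, 0], 0.056], [0.094, [0, 0, 0], 0.056], [0.094, [0, 0, 0], 0.056], [0.094, [0, 0, 0], 0.056], [0.094, [0, 0, 0], 0.056], [0.094, [0, 0, 0], 0.056], [0.094, [0, 0, 0], 0.056], [0.094, [0, 0, 0], 0.056], [0.094, [0, 0, 0], 0.056], [0.094, [0, 0, 0], 0.056], [0.094, [0, 0, 0], 0.056]]'; python3 -m creep '[[0.094, [0, 0, 0], 0.056], [0.094, [0, 0, 0], 0.056], [0.094, [-0.05, 0, 0], 0], [0.094, [-0.05, 0, 0], 0], [0.094, [-0.05, 0, 0], 0], [0.094, [-0.0467, 0, 0], 0], [0.094, [0, 0.06, 0], 0], [0.094, [0, 0.06, 0], 0], [0.094, [0, 0.06, 0], 0], [0.094, [0, 0.06, 0], 0], [0.094, [0, 0, 0], 0], [0.094, [0, 0, 0], 0]]'; python3 book.py
```

```text
time: 14.95
tool_pos: [0.5277, 0.1946, 0.1177]
ee_rot: [3.139, 0.0, 0.189]
wrist_force: [0.5, -0.0, -0.3]
width: 0.0939
finger_force: 0.0
time: 15.95
tool_pos: [0.4054, 0.0532, 0.1178]
ee_rot: [3.14, -0.001, -0.034]
wrist_force: [-0.4, 0.2, 0.8]
width: 0.0939
finger_force: 0.0
scene ((-208.1670684814453, 385.0645751953125), (424.3466491699219, 163.12977600097656), 54.052215576171875) [[-399.0, 261.0], [-267.0, 165.0], [-18.0, 509.0], [-150.0, 605.0]]
top ((9.95654296875, -60.676361083984375), (148.23043823242188, 209.4014892578125), 1.1296755075454712) [[-66.0, 43.0], [-62.0, -167.0], [86.0, -164.0], [82.0, 45.0]]
```

Converted, 0.035 m is 0.0583, -0.006 m is -0.01, 0.002 rad is 0.001.

```bash
python3 -m creep '[[0.094, [0, -0.01, 0.05], 0], [0.094, [0, 0, 0.0583], 0], [0.094, [0, 0, 0.05], 0], [0.094, [0, 0, 0.0083], 0.001], [0.094, [0, 0, 0], 0], [0.094, [0, 0, 0], 0]]'; python3 -m creep '[[0.094, [0.0167, 0, 0], 0], [0.094, [0.0167, 0, 0], 0], [0.094, [0.0083, 0, 0], 0], [0.094, [0.005, 0, 0], 0], [0.094, [0.0017, 0, 0], 0], [0.094, [0, 0, 0], 0]]'
```

```text
time: 16.55
tool_pos: [0.4064, 0.0622, 0.0185]
ee_rot: [3.141, -0.001, -0.029]
wrist_force: [0.5, 0.6, 0.3]
width: 0.0939
finger_force: 0.0
time: 17.05
tool_pos: [0.4351, 0.0604, 0.0177]
ee_rot: [3.142, -0.0, -0.031]
wrist_force: [1.1, -1.3, 0.1]
width: 0.094
finger_force: 0.0
```

Converted, 0.001 m is 0.0017.

```bash
python3 -m creep '[[0.094, [0.0017, 0, 0], 0], [0.094, [0.0017, 0, 0], 0], [0.094, [0.0017, 0, 0], 0], [0.094, [0.0017, 0, 0], 0]]' | grep -E 'pos|force'; python3 -m creep '[[0.094, [0.0017, 0, 0], 0], [0.094, [0.0017, 0, 0], 0], [0.094, [0.0017, 0, 0], 0], [0.094, [0.0017, 0, 0], 0], [0.094, [0.0017, 0, 0], 0], [0.094, [0.0017, 0, 0], 0]]' | grep -E 'pos|force'
```

```text
tool_pos: [0.4385, 0.0604, 0.0174]
wrist_force: [0.2, -0.1, -0.3]
finger_force: 0.0
tool_pos: [0.4447, 0.0602, 0.0174]
wrist_force: [0.1, -0.2, 0.2]
finger_force: 0.0
```

Converted, 0.001 m is 0.0017, 0.0005 m is 0.0008.

```bash
python3 -m creep '[[0.094, [0.0017, 0, 0], 0], [0.094, [0.0017, 0, 0], 0], [0.094, [0.0017, 0, 0], 0], [0.094, [0.0017, 0, 0], 0], [0.094, [0.0008, 0, 0], 0]]' | grep -E 'pos|force'
```

```text
tool_pos: [0.447, 0.0601, 0.0171]
wrist_force: [-6.0, 0.5, 5.2]
finger_force: 3.2
```

Converted, 0.0005 m is 0.0008.

```bash
python3 -m creep '[[0.094, [0.0008, 0, 0], 0], [0.094, [0, 0, 0], 0], [0.094, [0, 0, 0], 0]]' | grep -E 'pos|force|rot'
```

```text
tool_pos: [0.4478, 0.0601, 0.0171]
ee_rot: [3.141, 0.004, -0.031]
wrist_force: [-6.3, 1.0, 4.0]
finger_force: 2.5
```

Converted, 0.0005 m is 0.0008.

```bash
python3 -m creep '[[0.094, [0.0008, 0, 0], 0], [0.094, [0.0008, 0, 0], 0], [0.094, [0, 0, 0], 0]]' | grep -E 'pos|force|rot'; python3 -c "
from bench import *
print(get_obs()['wrist_torque'])"
```

```text
tool_pos: [0.449, 0.0601, 0.0171]
ee_rot: [3.141, 0.004, -0.031]
wrist_force: [-5.1, -0.3, 2.2]
finger_force: 2.5
[0.01323093 0.90658243 0.03719649]
```

```bash
python3 -m creep '[[0.094, [0.0017, 0, 0], 0], [0.094, [0.0017, 0, 0], 0], [0.094, [0.0017, 0, 0], 0], [0.094, [0.0017, 0, 0], 0]]' | grep -E 'pos|force|rot'; python3 -m creep '[[0.094, [0.0017, 0, 0], 0], [0.094, [0.0017, 0, 0], 0], [0.094, [0.0017, 0, 0], 0]]' | grep -E 'pos|force|rot'
```

```text
tool_pos: [0.4542, 0.0599, 0.0171]
ee_rot: [3.141, 0.001, -0.031]
wrist_force: [-4.0, -0.8, 0.4]
finger_force: 1.8
tool_pos: [0.4576, 0.0598, 0.0171]
ee_rot: [3.141, 0.0, -0.031]
wrist_force: [-3.2, 0.3, -1.6]
finger_force: 1.4
```

Converted, 0.0005 m is 0.0008.

```bash
python3 -m creep '[[0.094, [0.0008, 0, 0], 0], [0.094, [0.0008, 0, 0], 0], [0.094, [0.0008, 0, 0], 0]]' | grep -E 'pos|force|rot'
```

```text
tool_pos: [0.459, 0.0598, 0.0172]
ee_rot: [3.142, 0.0, -0.031]
wrist_force: [-1.4, -0.4, -2.1]
finger_force: 1.3
```

Converted, 0.0005 m is 0.0008.

```bash
python3 -m creep '[[0.094, [0.0008, 0, 0], 0], [0.094, [0.0008, 0, 0], 0], [0.094, [0, 0, 0], 0]]' | grep -E 'pos|force'
```

```text
tool_pos: [0.4602, 0.0597, 0.0175]
wrist_force: [-2.5, -0.2, -0.9]
finger_force: 1.2
```

Converted, 0.0005 m is 0.0008.

```bash
python3 -m creep '[[0.094, [0.0008, 0, 0], 0], [0.094, [0.0008, 0, 0], 0], [0.094, [0, 0, 0], 0]]' | grep -E 'pos|force'
```

```text
tool_pos: [0.4605, 0.0597, 0.0175]
wrist_force: [-4.2, 0.6, -0.5]
finger_force: 2.6
```

Converted, 0.0005 m is 0.0008.

```bash
python3 -m creep '[[0.094, [0.0008, 0, 0], 0], [0.094, [0.0008, 0, 0], 0], [0.094, [0, 0, 0], 0]]' | grep -E 'pos|force'
```

```text
tool_pos: [0.4606, 0.0598, 0.0175]
wrist_force: [-7.4, 0.5, 3.2]
finger_force: 3.8
```

Converted, 0.0005 m is 0.0008.

```bash
python3 -m creep '[[0.094, [0.0008, 0, 0], 0], [0.094, [0.0008, 0, 0], 0], [0.094, [0, 0, 0], 0], [0.094, [0, 0, 0], 0]]' | grep -E 'pos|force'
```

```text
tool_pos: [0.4606, 0.0598, 0.0175]
wrist_force: [-10.1, 0.9, 5.3]
finger_force: 5.1
```

Converted, 0.0003 m is 0.0005.

```bash
python3 -m creep '[[0.094, [0.0005, 0, 0], 0], [0.094, [0, 0, 0], 0], [0.094, [0, 0, 0], 0], [0.094, [0, 0, 0], 0], [0.094, [0, 0, 0], 0]]' | grep -E 'pos|force'
```

```text
tool_pos: [0.4606, 0.0598, 0.0175]
wrist_force: [-11.8, 0.2, 5.9]
finger_force: 5.5
```

Holding at about 11 N, then backing off and lifting clear to look.

```bash
python3 -m creep '[[0.094, [0.0002, 0, 0], 0], [0.094, [0, 0, 0], 0], [0.094, [0, 0, 0], 0], [0.094, [0, 0, 0], 0], [0.094, [0, 0, 0], 0], [0.094, [0, 0, 0], 0], [0.094, [0, 0, 0], 0]]' | grep -E 'pos|force'; python3 -m creep '[[0.094, [-0.0033, 0, 0], 0], [0.094, [-0.0167, 0, 0], 0], [0.094, [-0.0333, 0, 0], 0], [0.094, [0, 0, 0], 0], [0.094, [0, 0, -0.05], 0], [0.094, [0, 0, -0.0583], 0], [0.094, [0, 0, -0.0583], 0], [0.094, [-0.05, 0, 0], 0], [0.094, [-0.05, 0.05, 0], 0], [0.094, [0, 0.0583, 0], 0], [0.094, [0, 0.0583, 0], 0], [0.094, [0, 0.0583, 0], 0], [0.094, [0, 0.0583, 0], 0], [0.094, [0, 0, 0], 0], [0.094, [0, 0, 0], 0]]'; python3 - <<'E'
from h import *
im,K,E=shot("scene"); i2,K,E=shot("top")
cv2.imwrite("pics/d.png",np.hstack([cv2.resize(im[185:285,240:350],None,fx=3.6,fy=3.6,interpolation=2),cv2.resize(i2[175:275,220:330],None,fx=3.6,fy=3.6,interpolation=2)]))
E
python3 book.py
```

```text
tool_pos: [0.4606, 0.0598, 0.0175]
wrist_force: [-11.1, 0.2, 6.5]
finger_force: 5.6
time: 22.97
tool_pos: [0.3678, -0.1089, 0.1184]
ee_rot: [3.14, -0.003, -0.036]
wrist_force: [0.6, 1.1, 0.8]
width: 0.0943
finger_force: 0.0
scene ((-204.34072875976562, 392.99627685546875), (410.16839599609375, 154.8419952392578), 50.34870910644531) [[-395.0, 284.0], [-276.0, 186.0], [-14.0, 501.0], [-133.0, 600.0]]
top ((23.068374633789062, -60.15837860107422), (209.4447479248047, 147.4259033203125), 89.88296508789062) [[-51.0, -165.0], [97.0, -165.0], [97.0, 44.0], [-50.0, 45.0]]
```

View pics/d.png

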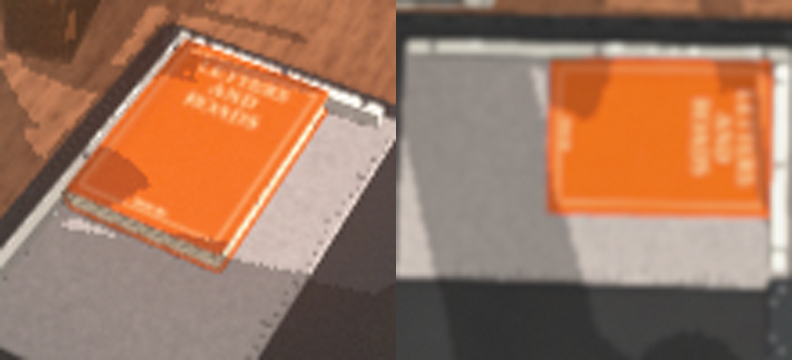

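The last pictures show the book flat and square: it meets the rear guide along row 58 and the end guide along column 770 of the top crop, with no visible gap. The robot is clear, so I'm handing in.

```bash
python3 -c "
from bench import *
print(close_job())"
```

```text
the job is handed in; nothing more can be done
None
```

The book was tipped without lifting and now lies flat and square against both guides. It was pressed onto the end guide and then the rear guide with about 11 N each time (roughly 3 N of that just to slide it). The pushes stayed below 20 N in every reading, the bystanders were left alone, and I handed in at about 23 s; the hand-in returned no verdict.

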